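Unlock the sign-in tablet's stand and hold the key turned

TASK

The sign-in tablet has to come out of its locked desk stand: tilt the tablet right back until it lies flat on its stop, so that its lock faces straight up, then take the key with the round head from the wooden key block, leaving the square-headed one where it is. Push the key fully home in the lock past its sticky pins, turn it a quarter turn clockwise against its return spring so that the catch draws back off the tablet's edge, and finish while still gripping the key and holding it turned, because I lift the tablet out while you hold it. Do not knock over the glue stick, and leave the sharpener and the eraser beside the work where they are.

Things in the scene. Friction and masses are not known exactly. Their poses are not given: they have to be found in the camera images.
- tablet_head (a joint): tilt of the tablet head on its stand: 0 = lying flat on a hard stop, screen and lock facing straight up; grows as the far (top) edge rises; starts at 0.6 to 1.1, screen facing the robot. A friction hinge that stays where it is left; moving it takes about 0.5 N m, some 7 N pressed on the top strip at right angles to the face
- tablet_stand: the stand, fixed to the desk: dark base plate 130 (x) x 140 (y) x 8 mm with a post; origin on the underside, straight below the tilt hinge, x level and away from the robot, turned by up to 0.3 rad. The hinge runs along its y axis, 90 mm above the origin
- top_rim (a point): middle of the front of the tablet head's top edge: 84 mm from the hinge axis up the face and 33 mm from it out of the face. Head: aluminium tray 236 wide x 168 high x 20 mm with a black tablet. Along its top is a plain strip 44 mm high, to be pressed anywhere beside the lock. Frame moves with the tilt: x up the face, y along the edge to the left, z out of the face (up when flat)
- keyway (a point): centre of the keyhole, on the surface of the lock's steel face plate (36 x 36 mm, 4 mm proud of the strip, its centre 22 mm below the top edge). Frame moves with the tilt: x along the keyhole's long side (up the face), z out of the lock. Hole 12 x 5.5 mm, bevelled 2 mm, 31 mm deep; the key enters along -z, either way round, and is home when its collar sits on the plate, tip 29 mm deep
- lock_plug (a joint): turn of the lock's plug: 0 = locked, grows clockwise seen from above, stop at 1.6. Spring pins at 12, 18 and 23 mm depth make the push rise to 8 to 16 N: push slowly, wiggle a little. It turns only with the key home and then holds the key in; a spring turns it back (0.02 to 0.15 N m) if let go. The key has 0.1 to 0.2 rad of play: turn past a quarter, to the stop
- catch (a joint): draw-back of the small steel tongue below the lock that overlaps the tablet's edge: 0 = over the edge (locked), driven by the plug at 5.1 mm per rad, clear of the edge from 6 mm, 8 mm when fully turned
- round_key_head (a point): centre of the head of the key with the ROUND head: black plastic disc 32 mm across, 9 mm thick. Key's frame: z from tip to head, x along the width of blade and head, y through the thickness (grip across y, on the flat faces). The key stands upright in the key block. This point is 55 mm above the tip; 26 mm above the block's top there, 26 mm above the lock plate when home
- round_key_tip (a point): tip of that key's steel blade (11 x 4.5 mm, 22 mm long, ending in a 90 degree point; above it a thin neck, then a 10 mm collar whose underside is 29 mm above the tip, then a stem to the head). Key 71 mm long, about 30 g. In the block the tip is 29 mm below its top: lift by at least 35 mm to clear it
- key_block: dark wooden key block, 50 (x) x 150 (y) x 36 mm high, fixed to the desk, origin at the centre of its underside; three slots in a row along its y axis at -46, 0 and +46 mm; the two keys stand in the outer ones (either way about), heads' width along the row. The room's desk lamp hangs its head 0.47 m above the desk at x 0.69 to 0.78, y -0.02 to 0.08: cross to the tablet on its near side
- square_key_head (a point): centre of the head of the other key: rectangular black head 26 x 9 x 32 mm; not for this lock, stays in the block
- glue: glue stick standing upright, 26 mm across, 87 mm high, origin at its underside; bystander
- sharp: small pencil sharpener, 15 x 25 x 13 mm, origin at its underside; bystander
- gum: eraser, 19 x 38 x 12 mm, origin at its underside; bystander

How it is judged:
By the outcome, as a careful person would: the job done as asked, in the order asked, and still so for the second after the job is handed in, while the arm keeps its last pose, push and grip.
It also fails if it takes over 56 s, if anything falls off the work surface, if the arm or the gripper's body presses on something with over 40 N, if the wrist force passes 120 N, or if a joint passes its speed limit or range.

ROBOT

A 6-joint arm with a two-finger parallel gripper is mounted at the origin on a cart in front of the work surface, level with it; the furniture and walls round the work are solid. World frame = base frame: x ahead of the robot, y to its left, z up, the work surface at z = 0. Lengths are in m, angles in rad, forces in N, time in s.
With the tool pointing down it reaches from about 0.3 to 0.775 m from the base axis. Payload 14.6 kg.
Tool frame: the origin (TCP) lies at the centre of the arm's flange, where the gripper is bolted on; the fingertips stand 199 mm ahead of it and the grasp point (between the pads) lies 180 mm ahead of it; z points along the fingers, y is the line along which they close (so a half turn about z gives the same grasp; the last joint's range is limited). The gripper opens to 94 mm and grips with 3 to 60 N. Pads are 16 mm wide; open, the fingers measure 119 mm over their backs; the gripper's body (75 mm by 177 mm) begins 78 mm behind the grasp point.
Start: joints at [-1.205, 0.3, 1.521, -0, 1.321, -0.067], TCP at [0.231, -0.499, 0.405] pointing down, gripper open.
Joint ranges: [-3.03, 3.03], [-0.79, 2.21], [0.23, 2.52], [-1.04, 4.18], [0, 3.07], [-2.55, 2.55]. Speed limits (rad/s): [2.22, 2.22, 2.57, 3.14, 3.14, 3.14].

INTERFACE

Orientations are given as [roll, pitch, yaw] about the fixed x, y, z axes, in that order (R = Rz(yaw) Ry(pitch) Rx(roll)).
In Python, from station import ctrl gives the robot as it stands. The module is installed in compiled form; this text tells all that it offers.
- The arm moves only by the tool servo_tool, never from a script. Its argument "motion" is a list of rows, each a list of 5 numbers: the closure, from 0 (fully open) to 1 (shut), then the shift along the world's x, y, z in cm, then the turn about the world's z in degrees. A call has 1 to 20 rows; each row is the pose to reach, as a shift and turn from the pose commanded when the call began; what a row does not reach only later rows make up. A row lasts 1/8 s, in which the tool goes at most 62.5 mm and 10.7 degrees, less where a joint would pass 70% of its speed; a pose out of reach is approached as far as the arm can. A call with a gripper value outside its range is refused whole. The fingers move at their own pace and stop on an object; "squeeze" is the grip in N (left out, the last holds). Time passes only in rows, so rows that repeat a pose let the fingers close. It gives the time, the measured TCP pose, the force, the opening and the grip force at its end, in the units of the state.
- ctrl.get_obs(): the state, without advancing time (a new reading comes with each control period).
- ctrl.camera(name): name is "scene" or "top" or "wrist"; returns a dict with "image" (420x560x3 uint8, red, green, blue), "fx", "fy", "cx", "cy" (pixels), "camera_from_world" (4x4, takes a point from world to camera coordinates); the wrist camera has in their place "hand_eye" (4x4, takes a point from camera to tool coordinates, whose origin is the TCP and whose axes are the flange's). Camera axes: x right, y up, looking along -z (the intrinsics and any distortion apply to the point x, -y, -z); pixel columns grow to the right and rows downward; lengths in m; the calibration is good to about 2 mm. A picture is of the moment at which its call begins: read the wrist's pose just before it. There is no depth.
- ctrl.hand_in(): hands the job in; it is judged then, once.
The state is a dict: "time_s": time; "qpos": joint angles; "joint_vel": joint speeds; "tau": joint torques, N m; "ee_pos": TCP position; "eef_rot": TCP orientation; "force": force on the tool from outside, world axes, zero at the start; "moment": the same for the moment, N m; "grip_width": finger opening in m; "grip_force": force on a finger pad.
Only numpy, scipy, OpenCV 4.12 (cv2) and the standard library are available. Lean on these libraries where they do the work, as an engineer would, in place of code of your own. Each camera call takes 0.05 s, during which the arm holds its last target. There are 200 camera calls.

## Working session

There is one attempt and no reset: what is moved stays moved. The work goes in short steps, Python scripts to look and compute and a tool call to move; the robot and the scene stay as the last step left them, time stands still between calls to the robot, and variables do not carry over. Pictures are saved under pics/ and viewed, at most 10 in all, crops included, and the job is handed in when it is done.

Besides the shell and the picture viewer there is one more tool, called after "Request:" as name(argument=value, ...) on one line, values as JSON. servo_tool: Moves the arm, as the interface text tells. Its arguments: {"type":"object","properties":{"motion":{"type":"array","items":{"type":"array","items":{"type":"number"}}},"squeeze":{"type":"number"}},"required":["motion"]}

```bash
mkdir -p pics
cat > h.py <<'E'
import numpy as np, cv2
from station import ctrl
from scipy.spatial.transform import Rotation as R
def cam(n):
    o=ctrl.get_obs(); c=ctrl.camera(n)
    if 'camera_from_world' in c: T=np.linalg.inv(np.array(c['camera_from_world']))
    else:
        W=np.eye(4); W[:3,:3]=R.from_euler('xyz',o['eef_rot']).as_matrix(); W[:3,3]=o['ee_pos']
        T=W@np.array(c['hand_eye'])
    c['T']=T; return c
def ray(c,u,v):
    d=np.array([(u-c['cx'])/c['fx'],-(v-c['cy'])/c['fy'],-1.]); return c['T'][:3,3],c['T'][:3,:3]@d
def onz(c,u,v,z):
    p,d=ray(c,u,v); return p+d*(z-p[2])/d[2]
def tri(*rs):
    A=0;b=0
    for p,d in rs:
        d=d/np.linalg.norm(d);M=np.eye(3)-np.outer(d,d);A=A+M;b=b+M@p
    return np.linalg.solve(A,b)
def proj(c,P):
    q=np.linalg.inv(c['T'])@np.append(P,1); return c['cx']+c['fx']*q[0]/-q[2], c['cy']-c['fy']*q[1]/-q[2]
def save(c,name): cv2.imwrite(f'pics/{name}.png',cv2.cvtColor(c['image'],cv2.COLOR_RGB2BGR))
E
python3 - <<'E'
from h import *
for n in ['scene','top']:
    c=cam(n); save(c,n+'0'); print(n,[k for k in c],c['fx'],c['fy'],c['cx'],c['cy'],c['T'].round(3).tolist())
    np.save(n+'.npy',{k:v for k,v in c.items()},allow_pickle=True)
print(ctrl.get_obs())
E
```

```text
scene ['image', 'fx', 'fy', 'cx', 'cy', 'camera_from_world', 'T'] 418.9608375810246 418.9608375810246 287.0574196356248 205.65459211352277 [[-0.558, 0.508, -0.656, 0.017], [-0.83, -0.34, 0.443, 0.392], [0.002, 0.791, 0.612, 0.629], [0.0, 0.0, 0.0, 1.0]]
top ['image', 'fx', 'fy', 'cx', 'cy', 'camera_from_world', 'T'] 441.94658226598517 441.94658226598517 278.25744094548975 218.91185797116484 [[0.015, 0.973, -0.232, 0.371], [-1.0, 0.014, -0.008, 0.016], [-0.005, 0.232, 0.973, 0.981], [0.0, 0.0, 0.0, 1.0]]
{'time_s': 0.1, 'qpos': array([-1.20458255e+00,  3.00421422e-01,  1.52151292e+00, -7.90830407e-07,
        1.32070990e+00, -6.66083626e-02]), 'joint_vel': array([-0.00040936, -0.001757  , -0.00121887, -0.00026457,  0.00109137,
       -0.00057055]), 'tau': array([ 2.73278038e-04, -5.32642758e+01, -3.53283691e+01,  7.08981394e-02,
        2.34978728e-02, -4.38114910e-05]), 'ee_pos': array([ 0.23067219, -0.49925969,  0.40414231]), 'eef_rot': array([-3.14054335e+00, -6.92285113e-05,  4.32822302e-01]), 'force': array([-0.40662312, -0.89094102,  0.07240418]), 'moment': array([ 0.01101268, -0.02099392, -0.04476714]), 'grip_force': 0.0, 'grip_width': 0.09375885030079095}
```

View pics/scene0.png

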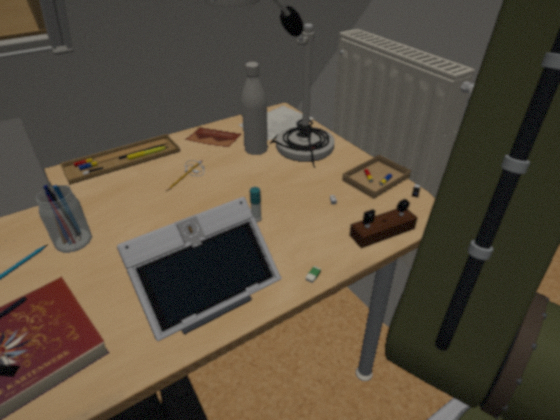

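View pics/top0.png

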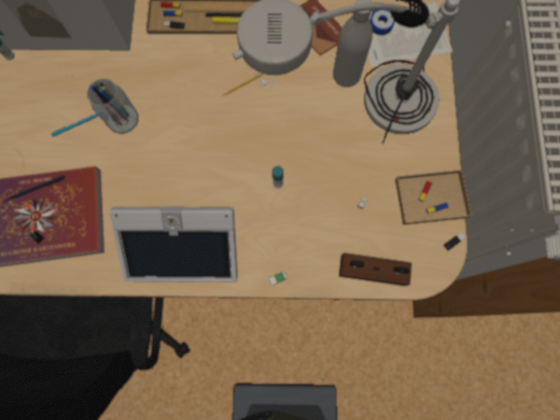

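Scene view: tablet with top strip corners at about (121,247) and (243,204), lock plate (190,230), glue (256,203), block (384,226) with keys at (369,217) and (403,206). Top view: lock (172,221), block (376,269), glue (278,174), sharpener (362,203), eraser (277,279).

Run:
```python
from h import *
s=np.load('scene.npy',allow_pickle=True).item();t=np.load('top.npy',allow_pickle=True).item()
def crop(c,x,y,w,h): return cv2.resize(c['image'][y:y+h,x:x+w],(400,300),interpolation=cv2.INTER_CUBIC)
# scales: 400/w
im=np.vstack([np.hstack([crop(s,340,185,80,60),crop(t,336,240,80,60)]),np.hstack([crop(s,115,190,168,126),crop(t,104,190,140,105)])])
im=np.clip(im.astype(float)*1.6,0,255).astype(np.uint8)
cv2.imwrite('pics/c1.png',im[:,:,::-1])
```

```text
(no output)
```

View pics/c1.png

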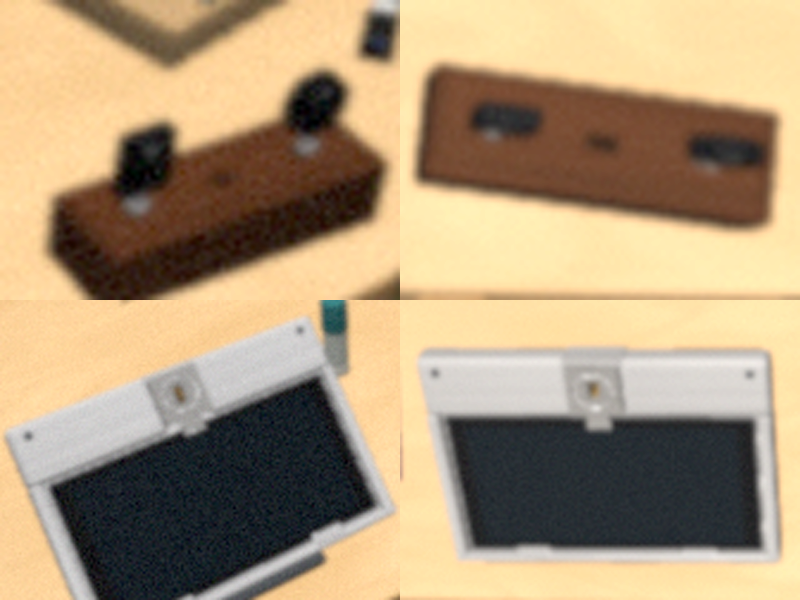

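Crop: the right key (block's −y end) is the round one: head at scene (403,205), top (401.6,270); the left is square. Screws and lock hole are visible in both views.

Run:
```python
from h import *
s=np.load('scene.npy',allow_pickle=True).item();t=np.load('top.npy',allow_pickle=True).item()
S=lambda u,v,a,b:tri(ray(s,u,v),ray(t,a,b)).round(4)
L=S(126.8,247.5,116.25,215.55);Rr=S(241.4,202.6,226.5,215.9);K=S(190.2,229.5,171.6,221.5)
print('screws',L,Rr,'lock',K,'mid',(L+Rr)/2,'yaw',np.arctan2(-(L-Rr)[0],(L-Rr)[1]))
# bottom tray corners scene (395,513)/(..), top (780,558)/(463,558)
f=lambda u,v:(115+u/2.381,190+(v-300)/2.381); g=lambda u,v:(104+(u-400)/2.857,190+(v-300)/2.857)
P=lambda a,b:S(*f(*a),*g(*b))
print('BR',P((395,512),(780,558)),'TR',P((309,319),(769,353)),'TL',P((6,434),(419,354)))
k=lambda a,b:S(340+a[0]/5,185+a[1]/5,336+(b[0]-400)/5,240+b[1]/5)
print('round',k((316,100),(728,150)),onz(t,401.6,270,.062),'sq',k((145,159),(507,119)),onz(t,336+107/5,240+119/5,.062))
c=lambda u,v:onz(t,336+(u-400)/5,240+v/5,.036)
C=[c(*p) for p in [(436,67),(777,112),(767,225),(418,182)]]
print('block',np.array(C).round(4).tolist(),np.mean(C,0))
print('glue',onz(t,278,172,.087),S(256,190,278,172),'sharp',onz(t,362,203,.013),'gum',onz(t,277,279,.012))
print(ray(t,0,0)[0])
```

```text
screws [0.5682 0.331  0.1639] [0.5702 0.1204 0.1643] lock [0.5595 0.2262 0.1578] mid [0.5692 0.2257 0.1641] yaw 0.009496390686995057
BR [0.4593 0.1072 0.0525] TR [0.5845 0.1073 0.1611] TL [0.5811 0.3428 0.163 ]
round [ 0.4849 -0.2352  0.0609] [ 0.48531641 -0.23440708  0.062     ] sq [ 0.4966 -0.1437  0.0606] [ 0.49690299 -0.14301004  0.062     ]
block [[0.5225, -0.1175, 0.036], [0.5052, -0.2633, 0.036], [0.457, -0.2564, 0.036], [0.4729, -0.1089, 0.036]] [ 0.48939934 -0.18652759  0.036     ]
glue [0.68770429 0.02539958 0.087     ] [0.6875 0.0244 0.0848] sharp [ 0.64230669 -0.16553924  0.013     ] gum [0.46783425 0.02457845 0.012     ]
[0.371299   0.01576028 0.98085149]
```

Request:
servo_tool(motion=[[1, 5, 10, 0, 10], [1, 8, 16, 0, 20], [1, 11, 22, 0, 30], [1, 14, 28, 0, 40], [1, 17, 34, 0, 50], [1, 20, 40, 0, 58], [1, 23, 46, 0, 58], [1, 26, 52, 0, 58], [1, 29, 58, 0, 58], [1, 31.5, 63, -1, 58], [1, 33.5, 66.5, -2.5, 58], [1, 33.5, 66.5, -2.5, 58], [1, 33.5, 66.5, -2.5, 58], [1, 33.5, 66.5, -2.5, 58]], squeeze=20)

```text
time_s: 1.85
ee_pos: [0.5655, 0.1654, 0.3793]
eef_rot: [-3.141, 0.0, 1.445]
force: [0.7, -0.9, -0.2]
grip_width: 0.0005
grip_force: 0.0
```

Request:
servo_tool(motion=[[1, 0, 0, -0.8, 0], [1, 0, 0, -1.4, 0], [1, 0.2, 0, -1.8, 0], [1, 0.5, 0, -2.2, 0], [1, 0.8, 0, -2.6, 0], [1, 1.1, 0, -3.0, 0], [1, 1.5, 0, -3.4, 0], [1, 1.8, 0, -3.8, 0], [1, 2.1, 0, -4.2, 0], [1, 2.3, 0, -4.5, 0], [1, 2.6, 0, -4.9, 0], [1, 2.9, 0, -5.2, 0], [1, 3.1, 0, -5.4, 0], [1, 3.1, 0, -5.4, 0]])

```text
time_s: 3.6
ee_pos: [0.5972, 0.1655, 0.3267]
eef_rot: [3.138, -0.001, 1.445]
force: [1.3, -0.4, 6.0]
grip_width: 0.0005
grip_force: 2.7
```

Request:
servo_tool(motion=[[1, 0, 0, -0.2, 0], [1, 0, 0, -0.4, 0], [1, 0, 0, -0.5, 0], [1, 0, 0, -0.5, 0]])

```text
time_s: 4.1
ee_pos: [0.5975, 0.1654, 0.3227]
eef_rot: [3.136, -0.002, 1.444]
force: [6.9, 0.1, 9.4]
grip_width: 0.0004
grip_force: 4.7
```

Request:
servo_tool(motion=[[1, 0, 0, -0.1, 0], [1, 0, 0, -0.2, 0], [1, 0, 0, -0.3, 0], [1, 0, 0, -0.3, 0]])

```text
time_s: 4.6
ee_pos: [0.5974, 0.1654, 0.3222]
eef_rot: [3.134, -0.002, 1.445]
force: [-2.9, -3.1, 30.2]
grip_width: 0.0008
grip_force: 15.1
```

Request:
servo_tool(motion=[[1, 0, 0, 3, 0], [0.5, 0, 2, 8, 0], [0, 0, 5, 13, 0], [0, -2, 6, 13, 0], [0, -2, 6, 13, 0], [0, -2, 6, 13, 0]])

```text
time_s: 5.35
ee_pos: [0.5772, 0.2251, 0.447]
eef_rot: [-3.141, 0.001, 1.445]
force: [-0.3, 0.3, -0.9]
grip_width: 0.0468
grip_force: 0.0
```

Run:
```python
from h import *
c=cam('wrist'); save(c,'w1'); np.save('w1.npy',c,allow_pickle=True)
t=cam('top'); s=cam('scene'); np.save('t1.npy',t,allow_pickle=True);np.save('s1.npy',s,allow_pickle=True)
print(c['T'].round(3).tolist(),c['fx'],c['hand_eye'],[k for k in c])
a=t['image'][180:285,100:240]; b=s['image'][185:311,115:283]
w=c['image']
im=np.vstack([cv2.resize(w,(800,600),interpolation=cv2.INTER_CUBIC)[:,:]])
im=np.clip(im*1.5,0,255).astype(np.uint8)
a=cv2.resize(a,(280,210));im[390:,520:]=np.clip(a*1.5,0,255)
cv2.imwrite('pics/w1b.png',im[:,:,::-1])
```

```text
[[0.992, 0.12, 0.035, 0.588], [-0.125, 0.955, 0.27, 0.304], [-0.002, -0.273, 0.962, 0.427], [0.0, 0.0, 0.0, 1.0]] 306.8336412091923 [[ 1.21938296e-03  9.62280658e-01  2.72055966e-01  7.97518387e-02]
 [ 9.99999040e-01 -1.35225033e-03  3.00903332e-04  4.46680333e-04]
 [ 6.57441226e-04  2.72055338e-01 -9.62281383e-01  1.96852046e-02]
 [ 0.00000000e+00  0.00000000e+00  0.00000000e+00  1.00000000e+00]] ['image', 'fx', 'fy', 'cx', 'cy', 'hand_eye', 'T']
```

View pics/w1b.png

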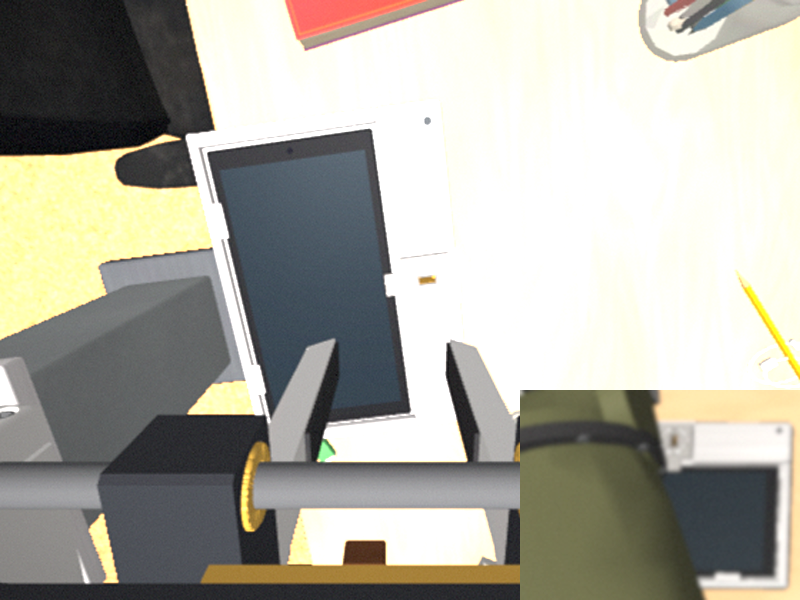

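Wrist view: the tablet lies flat; keyhole (orange/dark) at image (300,196), strip screw at (299,85), strip bounded by the screen edge.

```bash
cat > hole.py <<'E'
from h import *
def hole(c,z=.127,u0=300,v0=196,r=25):
    im=c['image'][v0-r:v0+r,u0-r:u0+r].astype(int)
    m=((im[...,0]-im[...,2])>40).astype(np.uint8)
    n,l,s,ce=cv2.connectedComponentsWithStats(m)
    if n<2: return None
    i=1+s[1:,4].argmax(); ys,xs=np.where(l==i); pts=np.array([onz(c,x+u0-r,y+v0-r,z)[:2] for x,y in zip(xs,ys)])
    ctr=pts.mean(0); w,v=np.linalg.eigh(np.cov((pts-ctr).T)); a=v[:,1]
    return s[i],ce[i]+[u0-r,v0-r],ctr,np.arctan(a[1]/a[0]),np.ptp(pts,0)
E
python3 - <<'E'
from hole import *
c=np.load('w1.npy',allow_pickle=True).item()
print(hole(c))
g=cv2.cvtColor(c['image'],cv2.COLOR_RGB2GRAY)
sc=onz(c,428/1.4286,121/1.4286,.123);print('screw',sc)
t=np.load('t1.npy',allow_pickle=True).item();print('right screw top',onz(t,100+(780-520)/2,180+(430-390)/2,.123))
# saturation look
print(g[170:225,270:330:6].max(),c['image'][196,290:312].tolist())
E
```

```text
(array([ 43,   0,   7,  50, 207], dtype=int32), array([322.23671498, 191.41545894]), array([0.62653097, 0.23011018]), np.float64(1.531001898932037), array([0.00613163, 0.05131313]))
screw [0.61458645 0.33286009 0.123     ]
right screw top [0.61405448 0.12091962 0.123     ]
246 [[212, 206, 201], [193, 188, 184], [171, 163, 155], [143, 126, 105], [120, 93, 46], [118, 88, 34], [121, 92, 41], [118, 89, 35], [118, 90, 38], [120, 91, 35], [126, 96, 40], [128, 97, 40], [125, 94, 41], [122, 93, 45], [140, 118, 86], [167, 158, 146], [189, 184, 179], [199, 195, 190], [211, 204, 201], [214, 207, 204], [215, 208, 207], [228, 224, 223]]
```

```bash
sed -i 's/>40)/>40)\&(im[...,0]<150)/; s/r=25/r=16/' hole.py
python3 - <<'E'
from hole import *
c=np.load('w1.npy',allow_pickle=True).item()
print(hole(c))
E
```

```text
(array([ 9, 14, 12,  5, 40], dtype=int32), array([298.425, 195.625]), array([0.60241774, 0.2289561 ]), np.float64(-0.13542463803331245), array([0.01097316, 0.00449348]))
```

Request:
servo_tool(motion=[[0, -6, -3, 0, 0], [0, -11, -8, 0, 0], [0, -12, -14, 0, 0], [0, -12, -20, 0, 0], [0, -12, -26, 0, 0], [0, -12, -32, -2, 0], [0, -12, -38, -5, 0], [0, -10, -43, -9, 0], [0, -9.2, -46, -11.7, 0], [0, -9.2, -46, -11.7, 0], [0, -9.2, -46, -11.7, 0]])

```text
time_s: 6.88
ee_pos: [0.4847, -0.2342, 0.3311]
eef_rot: [3.141, -0.0, 1.445]
force: [0.3, 0.7, 1.2]
grip_width: 0.0938
grip_force: 0.0
```

Run:
```python
from h import *
c=cam('wrist'); np.save('w2.npy',c,allow_pickle=True); print(ctrl.get_obs()['ee_pos'])
im=c['image']; im=np.clip(cv2.resize(im,(800,600),interpolation=cv2.INTER_CUBIC)*1.6,0,255).astype(np.uint8)
cv2.imwrite('pics/w2.png',im[:,:,::-1])
print(proj(c,np.array([.485,-.235,.062])))
```

```text
[ 0.48471482 -0.23379014  0.33163713]
(np.float64(274.0932368217526), np.float64(218.6790360487886))
```

View pics/w2.png

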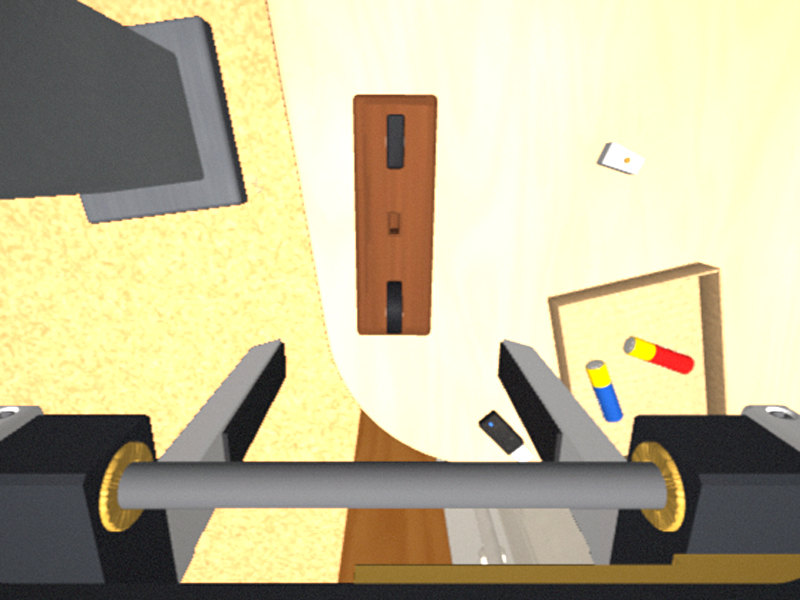

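Run:
```python
from h import *
c=np.load('w2.npy',allow_pickle=True).item()
psi=-.122; ey=np.array([-np.sin(psi),np.cos(psi),0]);ex=np.array([np.cos(psi),np.sin(psi),0])
a=np.linspace(0,2*np.pi,60)
P0=np.array([.485,-.235,.062])
q=np.array([proj(c,P0+.016*(np.cos(k)*ey+np.array([0,0,np.sin(k)]))+s*.0045*ex) for k in a for s in(-1,1)])
print('pred',q.min(0),q.max(0))
g=c['image'].max(2); sub=g[185:240,255:297]; m=(sub<60).astype(np.uint8)
n,l,st,ce=cv2.connectedComponentsWithStats(m); i=1+st[1:,4].argmax(); print('meas',st[i][:4]+[255,185,0,0])
ys,xs=np.where(l==i); print(np.polyfit(ys,xs,1))
sub=g[70:130,255:297]; m=(sub<60).astype(np.uint8)
n,l,st,ce=cv2.connectedComponentsWithStats(m); i=1+st[1:,4].argmax();print('sq',st[i][:4]+[255,70,0,0])
print(c['fx']/np.linalg.norm(c['T'][:3,3]-P0))
for uv in [(355,95),(437,95),(430,334),(358,334)]: print(onz(c,uv[0]/1.4286,uv[1]/1.4286,.036).round(4))
```

```text
pred [268.45063463 199.92708731] [279.68867599 237.52877007]
meas [271 197  11  37]
[-6.48172683e-03  2.08125735e+01]
sq [271  80  12  38]
1170.8430719233904
[ 0.4794 -0.1098  0.036 ]
[ 0.5264 -0.1157  0.036 ]
[ 0.5076 -0.2616  0.036 ]
[ 0.4598 -0.2556  0.036 ]
```

Wrist view: round key head at about (276,214), square at (277,99); both aligned with the row, fingers straddle the row line.

Request:
servo_tool(motion=[[0, 0.2, 0.1, -3, 0], [0, 0.2, 0.1, -6, 0], [0, 0.2, 0.1, -8, 0], [0, 0.2, 0.1, -8.8, 0], [0, 0.2, 0.1, -8.8, 0], [0.6, 0.2, 0.1, -8.8, 0], [0.8, 0.2, 0.1, -8.8, 0], [1, 0.2, 0.1, -8.8, 0], [1, 0.2, 0.1, -8.8, 0], [1, 0.2, 0.1, -8.8, 0], [1, 0.2, 0.1, -8.8, 0], [1, 0.2, 0.1, -8.8, 0], [1, 0.2, 0.1, -8.8, 0]], squeeze=25)

```text
time_s: 8.55
ee_pos: [0.4867, -0.2333, 0.2426]
eef_rot: [-3.142, -0.0, 1.445]
force: [0.2, -0.3, -0.2]
grip_width: 0.0178
grip_force: 0.0
```

Request:
servo_tool(motion=[[1, 0, 0, 0, 0], [1, 0, 0, 0, 0], [1, 0, 0, 0, 0], [1, 0, 0, 0, 0]], squeeze=25)

```text
time_s: 9.05
ee_pos: [0.4867, -0.2333, 0.2426]
eef_rot: [-3.142, -0.0, 1.445]
force: [0.1, 0.5, 0.3]
grip_width: 0.009
grip_force: 25.0
```

Request:
servo_tool(motion=[[1, 0, 0, 0, 0], [1, 0, 0, 1, 0], [1, 0, 0, 3, 0], [1, 0, 0, 6, 0], [1, 0, 3, 10, 0], [1, 0, 8, 13, 8], [1, 0, 14, 15, 18], [1, 0, 20, 15, 28], [1, 0, 26, 15, 38], [1, 1, 32, 15, 48], [1, 4, 37, 15, 58], [1, 7, 42, 15, 68], [1, 10, 45, 15, 78], [1, 11.5, 46.2, 15, 88], [1, 11.5, 46.2, 15, 97.4], [1, 11.5, 46.2, 15, 97.4], [1, 11.5, 46.2, 15, 97.4]], squeeze=55)

```text
time_s: 11.18
ee_pos: [0.6015, 0.2286, 0.3931]
eef_rot: [3.141, 0.0, 3.141]
force: [0.6, 0.3, -0.5]
grip_width: 0.0085
grip_force: 55.0
```

Run:
```python
from h import *
o=ctrl.get_obs();print(o['ee_pos'],o['eef_rot'],o['qpos'],o['grip_width'])
c=cam('wrist'); np.save('w3.npy',c,allow_pickle=True)
p=np.array(proj(c,np.array([.602,.229,.127]))); print(p)
k=np.array(proj(c,o['ee_pos']-[0,0,.2356])); print('tip',k)
x,y=int(p[0])-50,int(p[1])-50; print(x,y)
im=np.clip(cv2.resize(c['image'][y-15:y+90,x-20:x+120],(800,600),interpolation=cv2.INTER_CUBIC)*1.2,0,255).astype(np.uint8)
print('origin',x-20,y-15,'scale',800/140)
cv2.imwrite('pics/w3.png',im[:,:,::-1])
```

```text
[0.6015058  0.22856024 0.39311547] [3.14149015e+00 3.37359186e-04 3.14118591e+00] [ 3.06219944e-01  5.19835227e-01  1.24127342e+00 -4.18750025e-06
  1.38013145e+00 -1.26416887e+00] 0.008512926721989373
[273.94172522 218.42709573]
tip [273.34865643 230.32109457]
223 168
origin 203 153 scale 5.714285714285714
```

View pics/w3.png

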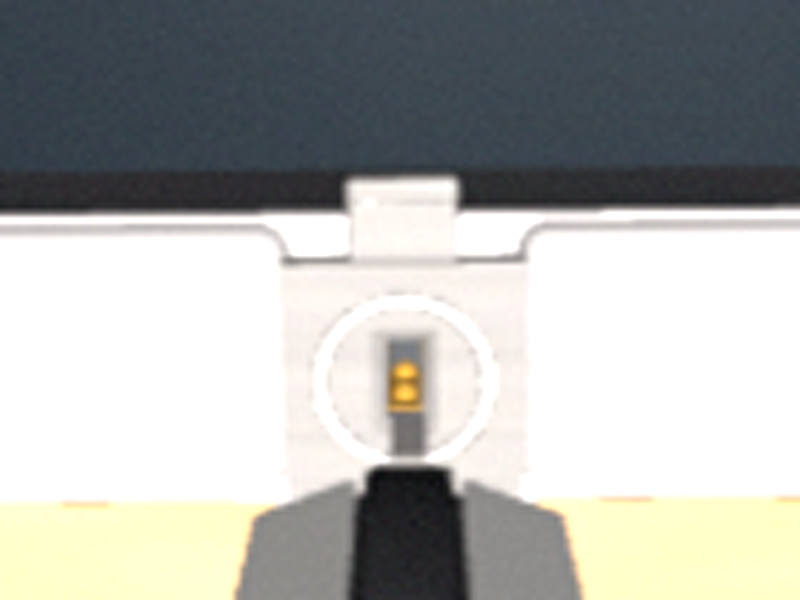

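Crop of the wrist view: lock ring centred at about (405,380) in the crop, i.e. image (273.9,219.5); the slot's bevel spans 372–435; the key blade shows at crop x 392–424, upper limit row 412, just over the hole's near-bottom end.

Run:
```python
from h import *
c=np.load('w3.npy',allow_pickle=True).item()
cr=lambda u,v:(203+u/5.714,153+v/5.714)
print('hole',onz(c,*cr(405,380),.127),onz(c,*cr(406.5,380),.127),'cx',c['cx'],c['cy'])
T=np.array([.6015,.2286,.3931])
for n,d in dict(tip=(0,-.2356),near=(-.0055,-.2301),far=(.0055,-.2301),nearup=(-.0055,-.2136),headnear=(-.016,-.1806),headtop=(0,-.1646)).items():
    u,v=proj(c,T+[d[0],0,d[1]]); print(n,((u-203)*5.714,(v-153)*5.714))
zt=T[2]-.2356; print('tip col ray',onz(c,*cr(408,425),zt))
g=c['image'][150:300,268:280].mean(1).round().astype(int)
for r in range(60,110,1): print(150+r-0,g[r-0].tolist() if r<150 else '',end=' ')
```

```text
hole [0.60295354 0.22894735 0.127     ] [0.60295338 0.22916889 0.127     ] cx 274.06877508472576 207.36090157688454
tip (np.float64(402.27661251459483), np.float64(441.73042651023843))
near (np.float64(402.2077397462571), np.float64(415.79490549274493))
far (np.float64(402.1897248941528), np.float64(496.7404889656241))
nearup (np.float64(401.9489537240058), np.float64(461.9605107595067))
headnear (np.float64(401.29762381559203), np.float64(480.87244829685494))
headtop (np.float64(400.87623715778125), np.float64(707.7816435907436))
tip col ray [0.59918411 0.22934563 0.1575    ]
210 [199, 193, 188] 211 [176, 170, 167] 212 [155, 151, 148] 213 [140, 137, 135] 214 [139, 136, 135] 215 [140, 136, 133] 216 [151, 139, 125] 217 [173, 151, 118] 218 [178, 154, 114] 219 [155, 136, 107] 220 [163, 142, 110] 221 [179, 153, 113] 222 [178, 153, 113] 223 [157, 137, 109] 224 [175, 153, 123] 225 [142, 136, 131] 226 [141, 137, 135] 227 [143, 139, 136] 228 [144, 140, 137] 229 [149, 145, 142] 230 [150, 145, 143] 231 [148, 143, 141] 232 [169, 165, 163] 233 [207, 202, 200] 234 [126, 122, 120] 235 [36, 35, 35] 236 [16, 16, 18] 237 [20, 19, 20] 238 [21, 21, 23] 239 [22, 23, 24] 240 [22, 22, 24] 241 [25, 24, 27] 242 [25, 26, 27] 243 [27, 27, 29] 244 [27, 27, 29] 245 [28, 28, 29] 246 [28, 28, 30] 247 [29, 29, 31] 248 [30, 30, 31] 249 [31, 31, 33] 250 [30, 30, 32] 251 [32, 32, 34] 252 [31, 31, 33] 253 [32, 32, 35] 254 [32, 32, 35] 255 [33, 34, 36] 256 [34, 34, 37] 257 [37, 37, 39] 258 [38, 38, 40] 259 [40, 40, 42]
```

Run:
```python
from h import *
c=np.load('w3.npy',allow_pickle=True).item()
cr=lambda u,v:(203+u/5.714,153+v/5.714)
o=lambda u,v:onz(c,*cr(u,v),.127)
r=(o(497,380)-o(313,380))[1]/2
print('plate w',(o(525,300)-o(283,300))[1],'r',r)
print('plate edge',o(404,262)[0]+.018,'ring top',o(405,293)[0]+abs(r),'hole end',o(405,338)[0]+.006, 'plate ymid',(o(525,300)+o(283,300))[1]/2,'ring ymid',(o(497,380)+o(313,380))[1]/2)
T=np.array([.6015,.2286,.3931]);a=np.linspace(0,6.28,90)
print(min((proj(c,T+[.016*np.cos(k),0,-.1806+.016*np.sin(k)])[1]-153)*5.714 for k in a))
```

```text
plate w 0.035281538348535535 r 0.013587668891662949
plate edge 0.6029846969265116 ring top 0.6032269283108266 hole end 0.6024791460475948 plate ymid 0.2287940244675412 ring ymid 0.2289475585891646
470.0541718669409
```

Request:
servo_tool(motion=[[1, 0.17, 0, -0.5, 0], [1, 0.17, 0, -1.5, 0], [1, 0.17, 0, -2.4, 0], [1, 0.17, 0, -2.8, 0], [1, 0.17, 0, -3.2, 0], [1, 0.17, 0, -3.4, 0], [1, 0.17, 0, -3.4, 0]])

```text
time_s: 12.1
ee_pos: [0.6034, 0.2286, 0.3586]
eef_rot: [-3.141, -0.0, -3.138]
force: [-0.2, -1.5, -1.1]
grip_width: 0.0089
grip_force: 55.0
```

Run:
```python
from h import *
o=ctrl.get_obs();print(o['ee_pos'],o['force'],o['moment'])
c=cam('wrist'); np.save('w4.npy',c,allow_pickle=True)
im=np.clip(cv2.resize(c['image'][140:290,173:373],(800,600),interpolation=cv2.INTER_CUBIC)*1.2,0,255).astype(np.uint8)
cv2.imwrite('pics/w4.png',im[:,:,::-1])
```

```text
[0.60338693 0.2286308  0.35859092] [-0.20933002 -1.54409177 -1.05046154] [-0.29867856 -0.12950234  0.05642808]
```

View pics/w4.png

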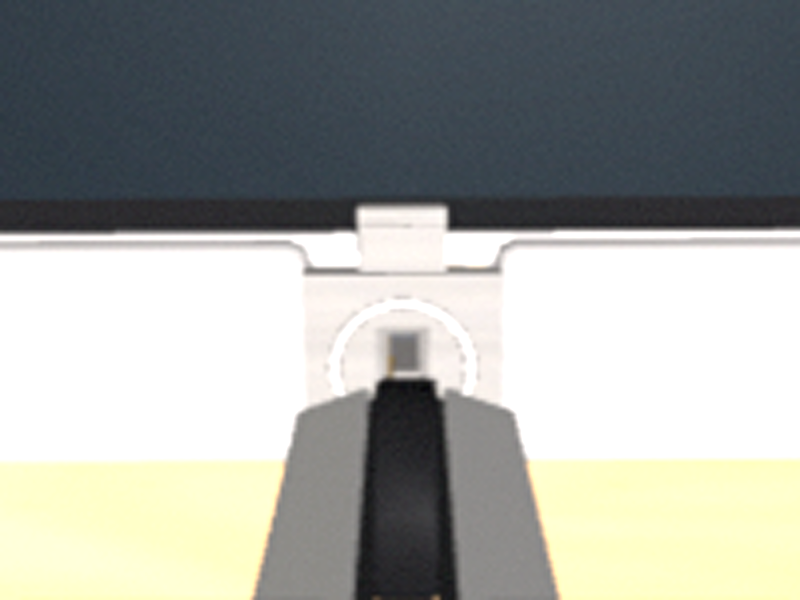

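Blade is in the bevel, about 0.7 mm too far right (+y): hole centre 402, key 407 in the crop (4x). Correct and go on slowly.

Request:
servo_tool(motion=[[1, 0, -0.04, 0, 0], [1, 0, -0.06, 0, 0], [1, 0, -0.06, -0.2, 0], [1, 0, -0.06, -0.3, 0], [1, 0, -0.06, -0.4, 0], [1, 0, -0.06, -0.5, 0], [1, 0, -0.06, -0.5, 0]])

```text
time_s: 13.02
ee_pos: [0.6034, 0.2281, 0.3535]
eef_rot: [-3.142, -0.0, -3.138]
force: [-0.5, 0.4, 0.3]
grip_width: 0.0086
grip_force: 55.0
```

Request:
servo_tool(motion=[[1, 0, 0, -0.15, 0], [1, 0, 0, -0.3, 0.5], [1, 0, 0, -0.4, -0.5], [1, 0, 0, -0.5, 0.5], [1, 0, 0, -0.6, -0.5], [1, 0, 0, -0.7, 0.5], [1, 0, 0, -0.8, 0], [1, 0, 0, -0.8, 0]], squeeze=60)

```text
time_s: 14.02
ee_pos: [0.6033, 0.2282, 0.3457]
eef_rot: [3.142, -0.0, -3.138]
force: [-1.5, 0.2, 2.0]
grip_width: 0.0087
grip_force: 60.0
```

Request:
servo_tool(motion=[[1, 0, 0, -0.1, 0.6], [1, 0, 0, -0.2, -0.6], [1, 0, 0, -0.3, 0.6], [1, 0, 0, -0.4, -0.6], [1, 0, 0, -0.5, 0.6], [1, 0, 0, -0.6, -0.6], [1, 0, 0, -0.7, 0.6], [1, 0, 0, -0.8, -0.6], [1, 0, 0, -0.9, 0], [1, 0, 0, -0.9, 0]])

```text
time_s: 15.28
ee_pos: [0.6036, 0.228, 0.3364]
eef_rot: [-3.142, 0.001, -3.138]
force: [2.5, 0.5, -0.0]
grip_width: 0.0087
grip_force: 60.0
```

Request:
servo_tool(motion=[[1, 0, 0, -0.1, 0.5], [1, 0, 0, -0.2, -0.5], [1, 0, 0, -0.3, 0.5], [1, 0, 0, -0.35, 0], [1, 0, 0, -0.35, 0]])

```text
time_s: 15.9
ee_pos: [0.6032, 0.2282, 0.3334]
eef_rot: [3.141, -0.0, -3.138]
force: [-2.1, -0.0, 7.0]
grip_width: 0.0086
grip_force: 60.0
```

Request:
servo_tool(motion=[[1, 0, 0, -0.05, 0.6], [1, 0, 0, -0.1, -0.6], [1, 0, 0, -0.15, 0.6], [1, 0, 0, -0.2, 0], [1, 0, 0, -0.2, 0]])

```text
time_s: 16.52
ee_pos: [0.6032, 0.2282, 0.3332]
eef_rot: [3.141, 0.001, -3.138]
force: [-7.1, -1.8, 19.4]
grip_width: 0.0084
grip_force: 60.0
```

Request:
servo_tool(motion=[[1, 0, 0, 0.05, -5], [1, 0, 0, 0.05, -12], [1, 0, 0, 0.05, -20], [1, 0, 0, 0.05, -28], [1, 0, 0, 0.05, -36], [1, 0, 0, 0.05, -44], [1, 0, 0, 0.05, -52], [1, 0, 0, 0.05, -60], [1, 0, 0, 0.05, -60]])

```text
time_s: 17.65
ee_pos: [0.6031, 0.2277, 0.3332]
eef_rot: [-3.141, 0.001, 2.096]
force: [-7.7, -5.6, 17.4]
grip_width: 0.0086
grip_force: 60.0
```

Run:
```python
from h import *
o=ctrl.get_obs();print(o['ee_pos'],o['eef_rot'],o['force'],o['moment'],o['qpos'],o['grip_width'])
```

```text
[0.60313928 0.2276964  0.33316117] [-3.14069195e+00  6.45322661e-04  2.09551539e+00] [-7.65129343 -5.63018576 17.43240882] [-1.40101476  1.73355428  0.07591746] [ 3.04266635e-01  5.70821698e-01  1.30535220e+00 -8.66563222e-04
  1.26615666e+00 -2.20191907e-01] 0.008564694349704294
```

Request:
servo_tool(motion=[[1, -0.03, -0.02, 0, -7], [1, -0.05, -0.04, 0, -14], [1, -0.05, -0.04, 0, -21], [1, -0.05, -0.04, 0, -28], [1, -0.05, -0.04, 0, -34], [1, -0.05, -0.04, 0, -34]])

```text
time_s: 18.4
ee_pos: [0.6026, 0.2275, 0.3332]
eef_rot: [-3.141, 0.001, 1.503]
force: [-8.1, -5.8, 17.6]
grip_width: 0.0089
grip_force: 60.0
```

Run:
```python
from h import *
o=ctrl.get_obs();print(o['ee_pos'],o['eef_rot'],o['force'],o['moment'],o['qpos'],o['grip_width'])
```

```text
[0.60261409 0.2274744  0.3331795 ] [-3.14139649e+00  5.95768301e-04  1.50283398e+00] [-8.06858665 -5.83777389 17.62764925] [-1.01367964  1.61613346  0.15928656] [ 3.04143856e-01  5.69488690e-01  1.30737737e+00 -5.07185327e-04
  1.26512598e+00  3.72258985e-01] 0.008907135102673635
```

Request:
servo_tool(motion=[[1, 0, 0, 0, -2], [1, 0, 0, 0, -4], [1, 0, 0, 0, -6], [1, 0, 0, 0, -6]])

```text
time_s: 18.9
ee_pos: [0.6026, 0.2275, 0.3332]
eef_rot: [-3.141, 0.001, 1.399]
force: [-8.8, -5.2, 17.5]
grip_width: 0.0088
grip_force: 60.0
```

Run:
```python
from h import *
o=ctrl.get_obs();print(o['eef_rot'],o['force'],o['moment'],o['grip_width'])
```

```text
[-3.14128706e+00  6.76711144e-04  1.39920914e+00] [-8.75594024 -5.18669758 17.49866256] [-0.99260381  1.74124709  0.19108225] 0.008822365181259777
```

Request:
servo_tool(motion=[[1, 0, 0, 0, -2], [1, 0, 0, 0, -4], [1, 0, 0, 0, -6], [1, 0, 0, 0, -6]])

```text
time_s: 19.4
ee_pos: [0.6025, 0.2275, 0.3332]
eef_rot: [-3.141, 0.001, 1.295]
force: [-9.0, -5.7, 18.3]
grip_width: 0.0084
grip_force: 60.0
```

Run:
```python
from h import *
o=ctrl.get_obs();print(o['eef_rot'],o['force'],o['moment'],o['grip_width'])
c=cam('wrist'); np.save('w5.npy',c,allow_pickle=True)
p=np.array(proj(c,np.array([.58,.229,.127]))).astype(int); print(p)
x0=max(0,min(360,p[0]-100));y0=max(0,min(270,p[1]-90))
t=cam('top');s=cam('scene')
a=cv2.resize(c['image'][y0:y0+150,x0:x0+200],(800,600),interpolation=cv2.INTER_CUBIC)
im=np.clip(a*1.2,0,255).astype(np.uint8)
im[420:,560:]=np.clip(cv2.resize(s['image'][200:260,150:230],(240,180),interpolation=cv2.INTER_CUBIC)*1.5,0,255)
cv2.imwrite('pics/w5.png',im[:,:,::-1])
```

```text
[-3.14114906e+00  7.85309076e-04  1.29458867e+00] [-8.97590539 -5.69064227 18.32894596] [-1.11245302  1.98639219  0.24588304] 0.008444201656943389
[240 253]
```

View pics/w5.png

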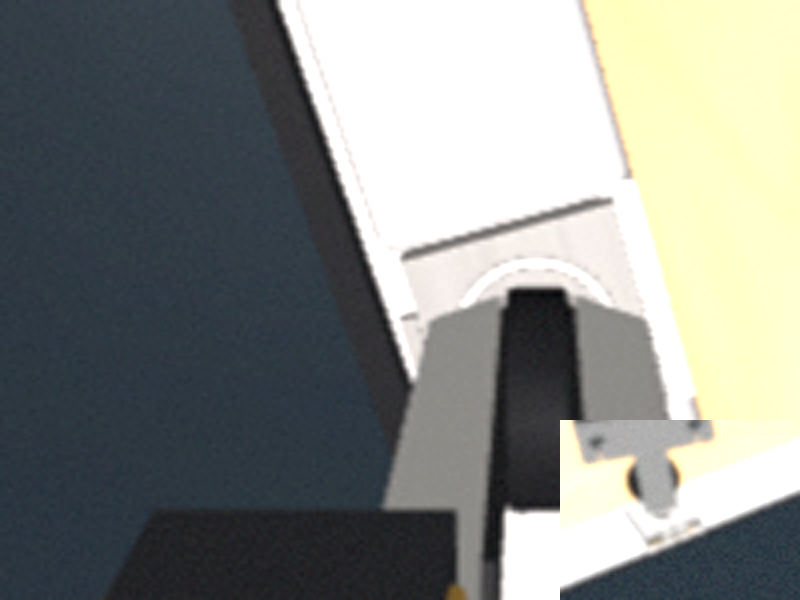

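The tongue no longer reaches over the dark screen edge; its tip is near crop (400,317), i.e. image (240,242). Quick numeric check against the earlier tip position.

Run:
```python
from h import *
c=np.load('w5.npy',allow_pickle=True).item();w=np.load('w3.npy',allow_pickle=True).item()
print('plate corner now',onz(c,140+403/4,163+258/4,.127),'tongue side/tip now',onz(c,140+399/4,163+317/4,.127))
cr=lambda u,v:(203+u/5.714,153+v/5.714)
print('before corner',onz(w,*cr(283,262),.127),'tongue tip',onz(w,*cr(347,180),.127))
```

```text
plate corner now [0.58579417 0.24619121 0.127     ] tongue side/tip now [0.58210606 0.2366362  0.127     ]
before corner [0.58499769 0.21125763 0.127     ] tongue tip [0.57289805 0.2206323  0.127     ]
```

```bash
python3 -c "
from station import ctrl
print(ctrl.hand_in())"
```

```text
the job is handed in; nothing more can be done
None
```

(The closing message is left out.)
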